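Fetch the leaf stamp from behind the tall glaze jar

ROBOT

A 7-joint arm with a two-finger parallel gripper is mounted at the origin on the work surface. World frame = base frame: x ahead of the robot, y to its left, z up, the work surface at z = 0. Lengths are in m, angles in rad, forces in N, time in s.
With the tool pointing down it reaches from about 0.4 to 0.85 m from the base axis. Payload 10.4 kg.
Tool frame: the origin (TCP) lies at the centre of the arm's flange, where the gripper is bolted on; the fingertips stand 173 mm ahead of it and the grasp point (between the pads) lies 155 mm ahead of it; z points along the fingers, y is the line along which they close (so a half turn about z gives the same grasp; the last joint's range is limited). The gripper opens to 85 mm and grips with 20 to 120 N. Pads are 22 mm wide; open, the fingers measure 114 mm over their backs; the gripper's body (76 mm by 85 mm) begins 54 mm behind the grasp point. The pads swing forward as they close: fully open they stand 13 mm farther back than shut.
Start: joints at [-1.349, 0.332, -0.065, 1.46, 0.022, 1.35, -0.088], TCP at [0.151, 0.606, 0.405] pointing down, gripper open.
Joint ranges: [-2.6, 2.6], [-0.5, 2.12], [-1.47, 1.34], [0.16, 2.42], [-1.27, 4.41], [0.06, 2.06], [-2.6, 2.6]. Speed limits (rad/s): [2.22, 2.22, 2.79, 2.79, 3.14, 3.14, 3.14].

INTERFACE

Orientations are given as a unit quaternion [x, y, z, w].
In Python, from workcell import manip, viewer, finder gives the robot as it stands.
- The arm moves only by the tool arm_command, never from a script. Its argument "plan" is a list of rows, each an object with "dp": the shift along the tool's x, y, z in mm, a list of three; "spin": the turn about the tool's z in rad. A call has 1 to 5 rows; each row shifts and turns the commanded pose from where the row before left it, along the tool's axes as they then stand; what a row does not reach is not made up. A row lasts 1/10 s, in which the tool goes at most 50 mm and 8.59 degrees, less where a joint would pass 70% of its speed; a pose out of reach is approached as far as the arm can. A call is refused whole if a number of a shift passes 50 or a number of a turn 0.15, either way. A call with a gripper value outside its range is refused whole. "grip" is the closure, from -1 (fully open) to 1 (shut), set as the call begins (left out, the last holds). The fingers move at their own pace and stop on an object; "newtons" is the grip in N (left out, the last holds). Time passes only in rows, so rows that do not move let the fingers close. It gives the time, the measured TCP pose, the force, the opening and the grip force at its end, in the units of the state.
- manip.get_obs(): the state, without advancing time (a new reading comes with each control period).
- viewer.camera(name): name is "side" or "top" or "wrist"; returns the picture (480x640x3 uint8, blue, green, red); there is no depth.
- viewer.camera_params(name): a dict with "vertical_fov" (degrees; the focal length in pixels is half the picture's height over the tangent of half this angle, whatever the lens; pixels are square), "cx", "cy" (the principal point, pixels), "R" (3x3) and "t" (3): a world point X has camera coordinates R X + t; the wrist camera has in their place "T_tool_cam" (4x4, takes a point from camera to tool coordinates, whose origin is the TCP and whose axes are the flange's). Camera axes: x right, y down, z forward; pixel columns grow to the right and rows downward; lengths in m; the calibration is good to about 2 mm. A picture is of the moment at which its call begins: read the wrist's pose just before it. camera_params takes no time and is no camera call.
- manip.hand_in(): hands the job in; it is judged then, once.
Trained networks look in the newest picture that a camera, given by its name, has taken for a name from the list of things; names that differ only in an ending like _2 or _b are one class to them, and where a whole thing is asked for, a point or a joint stands for the part that bears it (a point fixed in the world has none). Each returns a list of dicts, best first, with "score" (0 to 1); they miss things now and then, are a little off and sometimes report something else, mostly with a low value. They report only what shows in the picture. A call takes as long as a camera call.
- finder.find_in(camera, thing): "position" ([x, y, z] in m, in world coordinates, good to about 4 mm: the middle of the surface that is visible of it).
The state is a dict: "clock": time; "joint_pos": joint angles; "joint_velocities": joint speeds; "tau": joint torques, N m; "position": TCP position; "ee_rot": TCP orientation; "ft_force": force on the tool from outside, world axes, zero at the start; "torque": the same for the moment, N m; "grip_width": opening from 0.0 (shut) to 1.0 (fully open); "grasp_force": force on a finger pad.
Only numpy, scipy, OpenCV 4.12 (cv2) and the standard library are available. Lean on these libraries where they do the work, as an engineer would, in place of code of your own. Each camera call takes 0.05 s, during which the arm holds its last target. There are 200 camera calls.

TASK

On the wooden tool tray the leaf-shaped carved stamp stands directly behind the tall glaze jar. Set the tall jar aside, stand the leaf-shaped stamp upright in the middle of the round plywood bat, ready for printing, and then put the tall jar back exactly where it stood. Keep the jar upright throughout and do not disturb the short jar beside it.

Things in the scene. Friction and masses are not known exactly. Their poses are not given: they have to be found in the camera images.
- tall_jar: Round white stoneware jar with terracotta foot band and cork stopper: 56 mm in diameter all the way up, 125 mm high, about 350 g. Origin: centre of its underside, z up. Stands in the front row (nearer the robot), left or right place, of a pale wooden tray. Bench between tray and bat, 0.42 to 0.50 m ahead of the base near its centre line, is clear: room to set it down.
- leaf_stamp: Carved wooden stamp, a stretched hexagon from above: 36 mm across (x axis) between flat sides 30 mm long, 66 mm from point to point (y axis), 40 mm high, 60 g, veins on top. Origin: centre of underside, z up. Upright on the tray directly behind the tall jar (far side from the robot), 53 to 60 mm centre to centre. Not the round stamp behind the short jar nor the square one on the bench.
- bat: Fixed round plywood disc lying on the bench on the other side (left or right) from the tray: 170 mm in diameter, 20 mm thick. Origin at the centre of its underside (on the bench), so its top is 20 mm above the origin.
- short_jar: Jar like the tall one, 56 mm in diameter but 70 mm high, beside it in the tray's front row, 124 mm centre to centre; stays where it is. Origin: centre of its underside. The tray is fixed, 180 mm deep, 250 mm wide, floor 12 mm above the bench, rim 20 mm high, turned up to 12 degrees; it stands left or right of the robot's centre line.

How it is judged:
By the outcome, as a careful person would: the job done as asked, in the order asked, and still so for the second after the job is handed in, with the robot touching nothing.
It also fails if it takes over 72 s, if anything falls off the work surface, if the arm or the gripper's body presses on something with over 40 N, if the wrist force passes 120 N, or if a joint passes its speed limit or range.

## Working session

There is one attempt and no reset: what is moved stays moved. The work goes in short steps, Python scripts to look and compute and a tool call to move; the robot and the scene stay as the last step left them, time stands still between calls to the robot, and variables do not carry over. Pictures are saved under pics/ and viewed, at most 10 in all, crops included, and the job is handed in when it is done.

Besides the shell and the picture viewer there is one more tool, called after ">>>" in YAML: its name, and indented under it one key for each argument. arm_command: Moves the arm, as the interface text tells. Its arguments: {"type":"object","properties":{"plan":{"type":"array","items":{"type":"object","properties":{"dp":{"type":"array","items":{"type":"number"}},"spin":{"type":"number"}}}},"grip":{"type":"number"},"newtons":{"type":"number"}},"required":["plan"]}

```bash
mkdir -p pics; ls; cat > h.py <<'E'
from workcell import manip, viewer, finder
import numpy as np, cv2
from scipy.spatial.transform import Rotation as Ro
np.set_printoptions(precision=4,suppress=True)
def cam(n):
    p=viewer.camera_params(n); f=240/np.tan(np.radians(p["vertical_fov"])/2)
    K=np.array([[f,0,p["cx"]],[0,f,p["cy"]],[0,0,1]])
    if "R" in p: return K,np.array(p["R"]),np.array(p["t"])
    o=manip.get_obs(); T=np.eye(4); T[:3,:3]=Ro.from_quat(o["ee_rot"]).as_matrix(); T[:3,3]=o["position"]
    M=np.linalg.inv(T@np.array(p["T_tool_cam"])); return K,M[:3,:3],M[:3,3]
def proj(n,X,c=None):
    K,R,t=c or cam(n); q=(np.atleast_2d(X)@R.T+t)@K.T; return q[:,:2]/q[:,2:]
def ray(n,uv,z,c=None):
    K,R,t=c or cam(n); uv=np.atleast_2d(uv); d=np.c_[uv,np.ones(len(uv))]@np.linalg.inv(K).T@R; o=-R.T@t
    return o+d*((z-o[2])/d[:,2])[:,None]
E
python3 - <<'E'
from h import *
o=manip.get_obs(); print(o)
for n in("top","side"):
    cv2.imwrite(f"pics/{n}0.png",viewer.camera(n)); p=viewer.camera_params(n); print(n,p)
    for th in ("tall_jar","leaf_stamp","bat","short_jar"):
        print(n,th,[(np.round(d["position"],4),round(d["score"],2)) for d in finder.find_in(n,th)[:3]])
E
```

```text
pics
{'clock': 0.0, 'joint_pos': array([-1.3486,  0.3329, -0.0647,  1.461 ,  0.0216,  1.3499, -0.0885]), 'joint_velocities': array([-0.0001, -0.0007, -0.0003,  0.0007, -0.0012, -0.0002, -0.0017]), 'tau': array([  0.0012, -62.5451,   0.0496, -39.1599,   0.016 ,   0.0098,
        -0.0001]), 'position': array([0.1514, 0.6062, 0.4039]), 'ee_rot': array([ 0.1221,  0.9925, -0.0007, -0.0001]), 'ft_force': array([-0.8383, -0.8759, -0.5757]), 'torque': array([ 0.0128, -0.017 ,  0.0151]), 'grasp_force': 0.0, 'grip_width': 0.9986382561775512}
top {'vertical_fov': 43.52458623480653, 'cx': 314.34756638331123, 'cy': 245.05908746269, 'R': array([[-0.0263, -0.9996,  0.0044],
       [-0.9914,  0.0255, -0.1283],
       [ 0.1281, -0.0077, -0.9917]]), 't': array([-0.0099,  0.5254,  0.9868])}
top tall_jar [(array([ 0.5136, -0.1314,  0.1365]), 0.68)]
top leaf_stamp [(array([ 0.5715, -0.1394,  0.0501]), 0.9)]
top bat [(array([0.5109, 0.1988, 0.0204]), 0.82)]
top short_jar [(array([ 0.5124, -0.2588,  0.0784]), 0.55)]
side {'vertical_fov': 45.46546712757019, 'cx': 317.18554455874676, 'cy': 247.0846089486045, 'R': array([[ 0.8807, -0.4736,  0.008 ],
       [-0.3513, -0.6644, -0.6596],
       [ 0.3177,  0.5781, -0.7516]]), 't': array([-0.4822,  0.2175,  0.8716])}
side tall_jar [(array([ 0.5099, -0.1554,  0.1112]), 0.79)]
side leaf_stamp [(array([ 0.5677, -0.1576,  0.0505]), 0.76), (array([ 0.5073, -0.152 ,  0.1092]), 0.68)]
side bat [(array([0.5107, 0.1874, 0.0191]), 0.94), (array([ 0.5117, -0.1534,  0.112 ]), 0.19)]
side short_jar [(array([ 0.5023, -0.2727,  0.0813]), 0.65)]
```

View pics/top0.png

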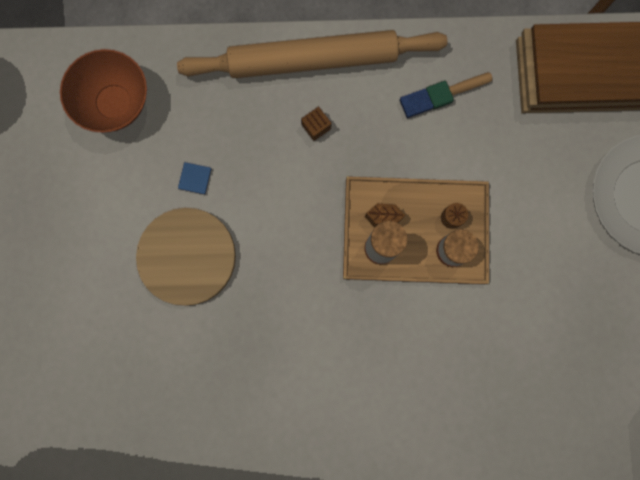

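View pics/side0.png

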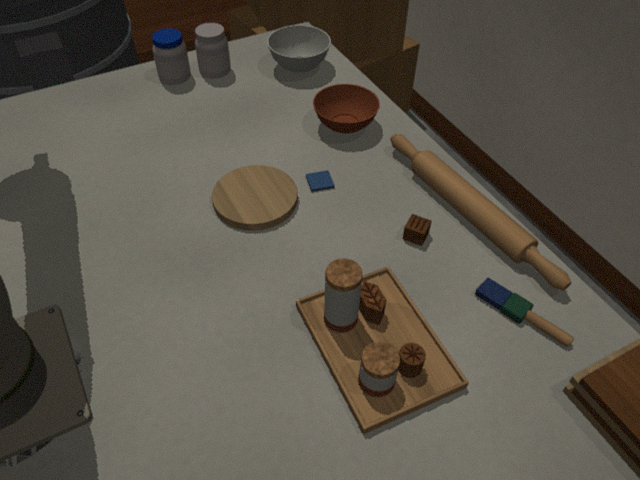

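The top picture shows the tray at corners (346,178), (490,181), (489,284) and (345,279). The tall jar's cork is at (388,238), the leaf stamp at (385,215) and the bat at (186,256). In the side picture the leaf stands right behind the tall jar at (372,300).

```bash
python3 - <<'E'
from h import *
print(viewer.camera_params("wrist"))
c=ray("top",[[346,178],[490,181],[489,284],[345,279]],0.02); print(c, np.linalg.norm(np.diff(c[:,:2],axis=0),axis=1))
d=c[0]-c[1]; print("yaw",np.degrees(np.arctan2(-d[0],d[1])), np.degrees(np.arctan2(*(c[3]-c[2])[[0,1]])),"centre",c.mean(0))
print("leaf tips",ray("top",[[366,215],[406,216]],0.052))
im=viewer.camera("top"); cv2.imwrite("pics/c.png",cv2.resize(im[165:295,330:500],None,fx=4,fy=4,interpolation=cv2.INTER_CUBIC))
o=manip.get_obs();R=Ro.from_quat(o["ee_rot"]).as_matrix()
print("to (.5,.3,.404)",R.T@(np.array([.5,.3,.404])-o["position"])*1000); print("to",R.T@(np.array([.47,-.15,.404])-np.array([.5,.3,.404]))*1000)
E
```

```text
{'vertical_fov': 60.700573080491004, 'cx': 317.9716160854204, 'cy': 248.31227957747709, 'T_tool_cam': array([[-0.0002, -0.9471, -0.321 ,  0.0826],
       [ 1.    , -0.0003,  0.0003,  0.0005],
       [-0.0004, -0.321 ,  0.9471,  0.0302],
       [ 0.    ,  0.    ,  0.    ,  1.    ]])}
[[ 0.6434 -0.0821  0.02  ]
 [ 0.6316 -0.3335  0.02  ]
 [ 0.452  -0.3203  0.02  ]
 [ 0.4669 -0.0745  0.02  ]] [0.2517 0.1802 0.2462]
yaw -2.6672648953763627 3.4801960443852678 centre [ 0.5485 -0.2026  0.02  ]
leaf tips [[ 0.5712 -0.1115  0.052 ]
 [ 0.5678 -0.1786  0.052 ]]
to (.5,.3,.404) [-412.3753 -212.7814    0.6885]
to [ -79.9589 -443.8542   -0.0218]
```

View pics/c.png

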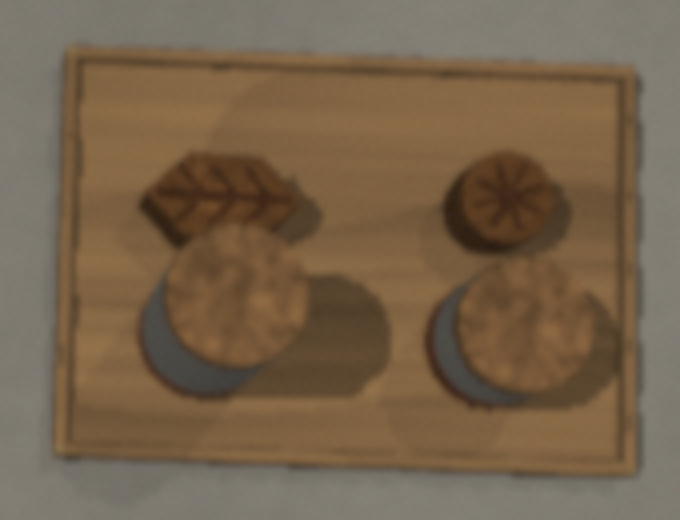

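```bash
cat >> h.py <<'E'
def plan(wps):
    """wps: list of (x,y,z,yaw_deg of tool y,rows); print rounded rows"""
    o=manip.get_obs(); R=Ro.from_quat(o["ee_rot"]).as_matrix(); p=np.array(o["position"]); k=0
    th=np.arctan2(R[1,1],R[0,1])
    print("clock",round(o["clock"],2),"p",p,"yaw",round(np.degrees(th),2),"tilt",np.degrees(np.arccos(-R[2,2])).round(2),"F",o["ft_force"],"w",round(o["grip_width"],3))
    for x,y,z,yaw,n in wps:
        tgt=np.array([x,y,z])
        for i in range(n):
            d=(tgt-p)/(n-i); dth=(np.radians(yaw)-th)/(n-i)
            Y=np.array([np.cos(th),np.sin(th),0]); X=np.array([Y[1],-Y[0],0])*-1
            dp=np.round([d@X,d@Y,-d[2]],4); s=np.round(-dth,3)
            print('{"dp":[%g,%g,%g],"spin":%g}'%(*np.round(dp*1000,1),s),end=","); k+=1
            if k%5==0: print()
            p=p+X*dp[0]+Y*dp[1]-np.array([0,0,dp[2]]); th-=s
    print()
E
python3 - <<'E'
from h import *
plan([(.45,.35,.404,45,10),(.54,-.12,.404,-3,15)])
E
```

```text
clock 0.55 p [0.1515 0.6064 0.4047] yaw 75.97 tilt 0.0 F [-0.4121  0.3275 -0.7723] w 0.999
{"dp":[-35.2,-17.6,0.1],"spin":0.054},{"dp":[-36.1,-15.7,0.1],"spin":0.054},{"dp":[-36.9,-13.8,0.1],"spin":0.054},{"dp":[-37.5,-11.7,0.1],"spin":0.054},{"dp":[-38.1,-9.7,0],"spin":0.054},
{"dp":[-38.6,-7.6,0.1],"spin":0.054},{"dp":[-39,-5.5,0],"spin":0.054},{"dp":[-39.2,-3.4,0.1],"spin":0.054},{"dp":[-39.3,-1.3,0],"spin":0.054},{"dp":[-39.4,0.8,0.1],"spin":0.055},
{"dp":[-26.4,-17.9,-0],"spin":0.056},{"dp":[-27.4,-16.4,-0],"spin":0.056},{"dp":[-28.2,-14.8,-0],"spin":0.056},{"dp":[-29,-13.2,-0],"spin":0.056},{"dp":[-29.7,-11.6,-0],"spin":0.056},
{"dp":[-30.3,-9.9,-0],"spin":0.056},{"dp":[-30.8,-8.2,-0],"spin":0.056},{"dp":[-31.3,-6.5,-0],"spin":0.056},{"dp":[-31.6,-4.7,-0],"spin":0.056},{"dp":[-31.8,-2.9,-0],"spin":0.056},
{"dp":[-31.9,-1.2,-0],"spin":0.055},{"dp":[-31.9,0.6,-0],"spin":0.056},{"dp":[-31.8,2.4,-0],"spin":0.055},{"dp":[-31.6,4.1,-0],"spin":0.056},{"dp":[-31.4,6,-0],"spin":0.055},
```

>>> arm_command:
  plan:
    - {"dp": [-35,-18,0],"spin": 0.055}
    - {"dp": [-36,-16,0],"spin": 0.055}
    - {"dp": [-37,-14,0],"spin": 0.055}
    - {"dp": [-38,-12,0],"spin": 0.055}
    - {"dp": [-38,-10,0],"spin": 0.055}

```text
clock: 1.05
position: [0.3012, 0.4751, 0.4049]
ee_rot: [0.258, 0.966, 0.0, 0.0]
ft_force: [0.5, 2.0, 0.4]
grip_width: 1.002
grasp_force: 0.0
```

>>> arm_command:
  plan:
    - {"dp": [-39,-8,0],"spin": 0.055}
    - {"dp": [-39,-5,0],"spin": 0.055}
    - {"dp": [-39,-3,0],"spin": 0.055}
    - {"dp": [-39,-1,0],"spin": 0.055}
    - {"dp": [-39,1,0],"spin": 0.055}

```text
clock: 1.55
position: [0.4498, 0.3471, 0.405]
ee_rot: [0.388, 0.922, 0.0, 0.0]
ft_force: [-0.0, 0.7, 0.1]
grip_width: 0.998
grasp_force: 0.0
```

>>> arm_command:
  plan:
    - {"dp": [-26,-18,0],"spin": 0.055}
    - {"dp": [-27,-16,0],"spin": 0.055}
    - {"dp": [-28,-15,0],"spin": 0.055}
    - {"dp": [-29,-13,0],"spin": 0.055}
    - {"dp": [-30,-12,0],"spin": 0.055}

```text
clock: 2.05
position: [0.4773, 0.19, 0.4048]
ee_rot: [0.511, 0.859, 0.0, -0.0]
ft_force: [0.2, 0.6, -0.3]
grip_width: 0.997
grasp_force: 0.0
```

>>> arm_command:
  plan:
    - {"dp": [-30,-10,0],"spin": 0.055}
    - {"dp": [-31,-8,0],"spin": 0.055}
    - {"dp": [-31,-6,0],"spin": 0.055}
    - {"dp": [-32,-5,0],"spin": 0.055}
    - {"dp": [-32,-3,0],"spin": 0.055}

```text
clock: 2.55
position: [0.5069, 0.0329, 0.4049]
ee_rot: [0.624, 0.781, 0.0, 0.0]
ft_force: [-0.0, 0.6, 0.3]
grip_width: 1.001
grasp_force: 0.0
```

>>> arm_command:
  plan:
    - {"dp": [-32,-1,0],"spin": 0.055}
    - {"dp": [-32,1,0],"spin": 0.055}
    - {"dp": [-32,2,0],"spin": 0.055}
    - {"dp": [-32,4,0],"spin": 0.055}
    - {"dp": [-31,6,0],"spin": 0.055}

```text
clock: 3.05
position: [0.5371, -0.1241, 0.405]
ee_rot: [0.725, 0.688, 0.0, 0.0]
ft_force: [0.7, -0.3, 0.1]
grip_width: 1.0
grasp_force: 0.0
```

```bash
python3 - <<'E'
from h import *
plan([]); o=manip.get_obs(); print(o["joint_pos"])
im=viewer.camera("wrist"); cv2.imwrite("pics/w1.png",im)
for th in ("tall_jar","leaf_stamp"):
    print(th,[(np.round(d["position"],4),round(d["score"],2)) for d in finder.find_in("wrist",th)[:3]])
plan([])
E
```

```text
clock 3.05 p [ 0.5371 -0.1241  0.405 ] yaw -3.01 tilt 0.04 F [ 0.7315 -0.2652  0.0843] w 1.0

[-0.4376  0.1832  0.6629  1.6901 -0.1169  1.3076  0.195 ]
tall_jar [(array([ 0.5229, -0.1257,  0.1354]), 0.75)]
leaf_stamp [(array([ 0.569 , -0.1397,  0.0489]), 0.79)]
clock 3.2 p [ 0.5369 -0.1247  0.4048] yaw -3.1 tilt 0.04 F [ 0.6953  0.5865 -0.6892] w 1.005
```

View pics/w1.png

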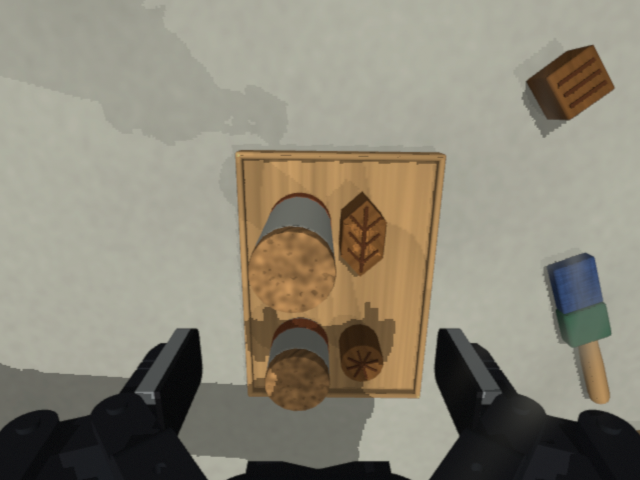

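The wrist picture shows the cork top at about (293,271), the leaf's top face with tips at (362,193) and (362,275), and the tray rim corners at (237,152), (445,154), (420,397) and (249,397).

```bash
python3 - <<'E'
from h import *
c=cam("wrist")
print("cork",ray("wrist",[[250,268],[336,268],[293,227],[293,313],[293,270]],.137,c))
print("rim",ray("wrist",[[237,152],[445,154],[420,397],[249,397]],.02,c))
t=np.linspace(0,2*np.pi,60)
def draw(n,im,jar,leaf,yaw,bat,s=1,short=(.5,-.27),c=None):
    c=c or cam(n)
    def pl(P,col): cv2.polylines(im,[np.int32(np.round(proj(n,P,c)*16))],True,col,1,cv2.LINE_AA,4)
    for z in(.012,.137): pl(np.c_[jar[0]+.028*np.cos(t),jar[1]+.028*np.sin(t),0*t+z],(0,255,0))
    H=np.array([[18,15],[0,33],[-18,15],[-18,-15],[0,-33],[18,-15]])/1000
    a=np.radians(yaw);Rm=np.array([[np.cos(a),-np.sin(a)],[np.sin(a),np.cos(a)]])
    for z in(.012,.052): pl(np.c_[H@Rm.T+leaf,np.full(6,z)],(0,255,255))
    pl(np.c_[bat[0]+.085*np.cos(t),bat[1]+.085*np.sin(t),0*t+.02],(255,0,255))
jar=(.513,-.1345);leaf=(.5695,-.142);bat=(.511,.198)
a=cv2.imread("pics/w1.png");b=cv2.imread("pics/top0.png")
draw("wrist",a,jar,leaf,-3,bat,c=c);draw("top",b,jar,leaf,-3,bat)
A=cv2.resize(a[140:320,220:420],None,fx=2,fy=2);B=cv2.resize(b[170:315,120:420],None,fx=1.32,fy=1.32)
A=cv2.resize(a[150:320,225:425],(400,340));B=cv2.resize(b[190:315,355:420],(208,400));C=cv2.resize(b[195:315,125:245],(360,360))
W=np.zeros((410,790,3),np.uint8)
W=np.zeros((410,1000,3),np.uint8);W[:340,:400]=A;W[:400,405:613]=B;W[:360,620:980]=C
cv2.imwrite("pics/o1.png",cv2.resize(W,(800,328)))
E
```

```text
cork [[ 0.4943 -0.1328  0.137 ]
 [ 0.5477 -0.1357  0.137 ]
 [ 0.5229 -0.1078  0.137 ]
 [ 0.5187 -0.1654  0.137 ]
 [ 0.5209 -0.1356  0.137 ]]
rim [[ 0.4712 -0.0722  0.02  ]
 [ 0.647  -0.0835  0.02  ]
 [ 0.6322 -0.331   0.02  ]
 [ 0.4543 -0.3214  0.02  ]]
```

View pics/o1.png

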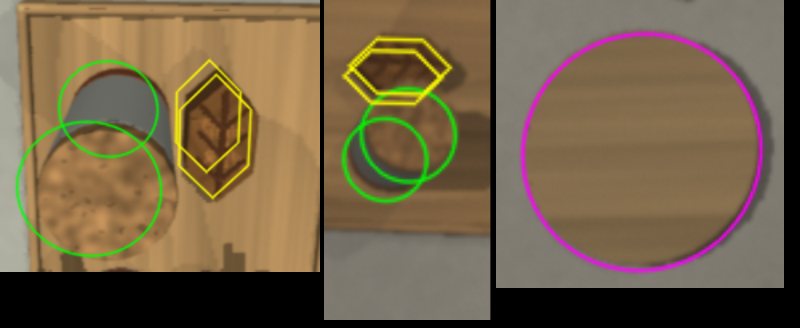

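```bash
python3 - <<'E'
from h import *
print("top cork",ray("top",[[388.6,238.3],[388.1,238.3]],.137))
# side: cork top ellipse
im=cv2.imread("pics/side0.png"); cv2.imwrite("pics/s1.png",cv2.resize(im[240:345,290:410],None,fx=5,fy=5,interpolation=cv2.INTER_CUBIC))
for j in [(.519,-.137),(.516,-.137)]:
  q=proj("side",[[*j,.137],[*j,.012]]);print(j,q,(q-[290,240])*5)
t=np.linspace(0,2*np.pi,60)
b=cv2.resize(im[240:345,290:410],None,fx=5,fy=5,interpolation=cv2.INTER_CUBIC)
def pl(P,col): cv2.polylines(b,[np.int32(np.round((proj("side",P)-[289.6,239.6])*5))],True,col,1,cv2.LINE_AA)
for z in(.012,.137): pl(np.c_[.517+.028*np.cos(t),-.137+.028*np.sin(t),0*t+z],(0,255,0))
H=np.array([[18,15],[0,33],[-18,15],[-18,-15],[0,-33],[18,-15]])/1000
a=np.radians(-3);Rm=np.array([[np.cos(a),-np.sin(a)],[np.sin(a),np.cos(a)]])
for z in(.012,.052): pl(np.c_[H@Rm.T+(.571,-.142),np.full(6,z)],(0,255,255))
cv2.imwrite("pics/s1.png",b)
E
```

```text
top cork [[ 0.5191 -0.1365  0.137 ]
 [ 0.5191 -0.1357  0.137 ]]
(0.519, -0.137) [[344.5488 271.0897]
 [341.2322 318.5161]] [[272.7441 155.4483]
 [256.1608 392.5804]]
(0.516, -0.137) [[342.806  271.824 ]
 [339.6588 319.2253]] [[264.0299 159.1198]
 [248.2941 396.1264]]
```

View pics/s1.png

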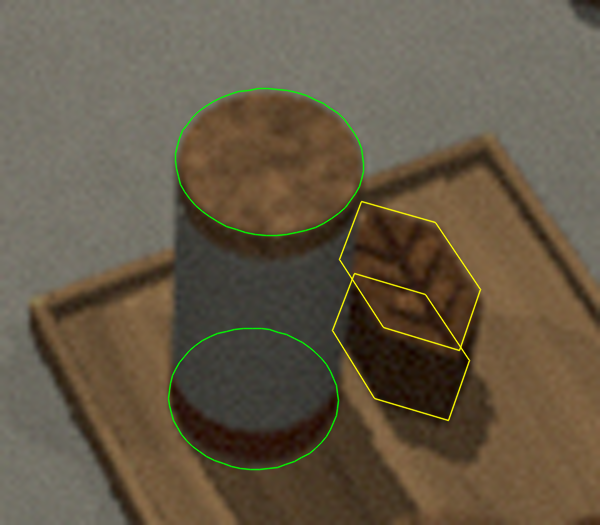

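The overlay fits the jar at (0.518, -0.137) and the leaf at (0.571, -0.142). Both agree with the top and wrist pictures, so I'll approach now.

```bash
python3 - <<'E'
from h import *
plan([(.518,-.1365,.36,-3,2),(.518,-.1365,.26,-3,3)])
E
```

```text
clock 3.2 p [ 0.5369 -0.1247  0.4048] yaw -3.1 tilt 0.04 F [ 0.6953  0.5865 -0.6892] w 1.005
{"dp":[-6.4,-9.1,22.4],"spin":-0.001},{"dp":[-6.3,-9.1,22.4],"spin":-0.001},{"dp":[-0,-0,33.3],"spin":0},{"dp":[-0,-0,33.3],"spin":0},{"dp":[-0,-0,33.4],"spin":0},
```

>>> arm_command:
  plan:
    - {"dp": [-6.5,-9,22.5],"spin": 0}
    - {"dp": [-6,-9,22.5],"spin": 0}
    - {"dp": [0,0,30],"spin": 0}
    - {"dp": [0,0,30],"spin": 0}
    - {"dp": [0,0,20],"spin": 0}

```text
clock: 3.7
position: [0.5181, -0.1324, 0.2778]
ee_rot: [0.724, 0.69, -0.0, -0.001]
ft_force: [0.2, 0.9, 0.0]
grip_width: 1.002
grasp_force: 0.0
```

>>> arm_command:
  plan:
    - {"dp": [0,0,10],"spin": 0}
    - {"dp": [0,0,10],"spin": 0}
    - {"dp": [0,0,0],"spin": 0}

```text
clock: 4.0
position: [0.5187, -0.1331, 0.2591]
ee_rot: [0.724, 0.69, -0.0, -0.0]
ft_force: [0.4, 0.6, 0.0]
grip_width: 1.0
grasp_force: 0.0
```

```bash
python3 - <<'E'
from h import *
plan([(.518,-.1365,.26,-3,1)])
viewer.camera("wrist"); print(finder.find_in("wrist","tall_jar"))
E
```

```text
clock 4.0 p [ 0.5187 -0.1331  0.2591] yaw -2.77 tilt 0.06 F [0.3964 0.611  0.03  ] w 1.0
{"dp":[-3.4,-0.5,-0.9],"spin":0.004},
[{'position': [0.5216, -0.1186, 0.1375], 'score': 0.89}]
```

>>> arm_command:
  plan:
    - {"dp": [-3.5,-0.5,0],"spin": 0}
    - {"dp": [0,0,0],"spin": 0}

```text
clock: 4.3
position: [0.5183, -0.1376, 0.2604]
ee_rot: [0.724, 0.689, 0.0, 0.0]
ft_force: [0.4, 0.4, -0.4]
grip_width: 1.0
grasp_force: 0.0
```

>>> arm_command:
  plan:
    - {"dp": [0,0,0]}
    - {"dp": [0,0,0]}
    - {"dp": [0,0,0]}
    - {"dp": [0,0,0]}
    - {"dp": [0,0,0]}
  grip: 1
  newtons: 40

```text
invalid input at $.plan[0]: expected keys dp, spin
```

>>> arm_command:
  plan:
    - {"dp": [0,0,0]}
    - {"dp": [0,0,0]}
    - {"dp": [0,0,0]}

```text
invalid input at $.plan[0]: expected keys dp, spin
```

```bash
python3 - <<'E'
from h import *
plan([(.518,-.1365,.29,-3,3),(.518,-.1365,.35,-3,2),(.465,.02,.35,-3,5),(.465,.02,.25,-3,5)])
a=cv2.imread("pics/top0.png");b=viewer.camera("top")
cv2.imwrite("pics/t2.png",b)
print(manip.get_obs())
E
```

```text
clock 4.3 p [ 0.5183 -0.1376  0.2604] yaw -2.84 tilt 0.07 F [ 0.3718  0.36   -0.3558] w 1.0
{"dp":[0.4,-0.1,-9.9],"spin":0.001},{"dp":[0.4,-0.1,-9.8],"spin":0.001},{"dp":[0.3,-0.1,-9.9],"spin":0.001},{"dp":[0,-0,-30],"spin":-0},{"dp":[0,-0,-30],"spin":-0},
{"dp":[30.7,-12.2,0],"spin":-0},{"dp":[30.7,-12.3,0],"spin":-0},{"dp":[30.7,-12.2,0],"spin":-0},{"dp":[30.7,-12.3,0],"spin":-0},{"dp":[30.7,-12.2,0],"spin":-0},
{"dp":[-0,-0,20],"spin":-0},{"dp":[-0,-0,20],"spin":-0},{"dp":[-0,-0,20],"spin":-0},{"dp":[-0,-0,20],"spin":-0},{"dp":[-0,-0,20],"spin":-0},

{'clock': 4.35, 'joint_pos': array([-0.3763,  0.3074,  0.6387,  1.8911, -0.2149,  1.0105,  0.3053]), 'joint_velocities': array([-0.0031,  0.0038, -0.0036,  0.0037, -0.0024, -0.0006, -0.0052]), 'tau': array([  0.1035, -45.3719,   7.6389, -33.294 ,   0.0342,  -0.0007,
         0.0592]), 'position': array([ 0.5183, -0.1374,  0.2603]), 'ee_rot': array([0.7244, 0.6894, 0.0004, 0.0003]), 'ft_force': array([-0.3472, -1.0487,  0.2337]), 'torque': array([-0.0254, -0.0078,  0.056 ]), 'grasp_force': 0.0, 'grip_width': 1.0037834493439826}
```

>>> arm_command:
  plan:
    - {"dp": [0,0,0],"spin": 0}
    - {"dp": [0,0,0],"spin": 0}
    - {"dp": [0,0,0],"spin": 0}
    - {"dp": [0,0,0],"spin": 0}
    - {"dp": [0,0,0],"spin": 0}
  grip: 1
  newtons: 40

```text
clock: 4.85
position: [0.5184, -0.137, 0.26]
ee_rot: [0.724, 0.69, 0.0, 0.0]
ft_force: [0.6, 1.0, 5.3]
grip_width: 0.647
grasp_force: 41.8
```

>>> arm_command:
  plan:
    - {"dp": [0,0,0],"spin": 0}
    - {"dp": [0,0,0],"spin": 0}
    - {"dp": [0,0,0],"spin": 0}

```text
clock: 5.15
position: [0.5184, -0.137, 0.26]
ee_rot: [0.724, 0.69, 0.0, 0.0]
ft_force: [1.2, 1.1, 5.4]
grip_width: 0.645
grasp_force: 41.8
```

```bash
python3 - <<'E'
from h import *
plan([(.518,-.137,.30,-2.8,4),(.518,-.137,.35,-2.8,1),(.465,.02,.35,-2.8,5),(.465,.02,.248,-2.8,5)])
b=viewer.camera("side"); a=cv2.imread("pics/side0.png")
# jar shift while closing: cork/foot patch motion in side picture
for n,(u0,u1,v0,v1) in dict(foot=(322,362,305,335),).items():
    A=a[v0:v1,u0:u1].mean(2).astype(np.float32);B=b[v0:v1,u0:u1].mean(2).astype(np.float32)
    print(n,cv2.phaseCorrelate(A,B,cv2.createHanningWindow(A.shape[::-1],cv2.CV_32F)))
E
```

```text
clock 5.15 p [ 0.5184 -0.137   0.26  ] yaw -2.81 tilt 0.05 F [1.2449 1.1026 5.4236] w 0.645
{"dp":[-0,-0.1,-10],"spin":-0},{"dp":[-0,-0.1,-10],"spin":-0},{"dp":[-0,-0.1,-10],"spin":-0},{"dp":[-0,-0.1,-10],"spin":-0},{"dp":[-0,-0,-50],"spin":-0},
{"dp":[30.8,-12.1,0],"spin":-0},{"dp":[30.8,-12.1,0],"spin":-0},{"dp":[30.9,-12.2,0],"spin":-0},{"dp":[30.8,-12.1,0],"spin":-0},{"dp":[30.9,-12.2,0],"spin":-0},
{"dp":[-0,0,20.4],"spin":-0},{"dp":[-0,0,20.4],"spin":-0},{"dp":[-0,0,20.4],"spin":-0},{"dp":[-0,0,20.4],"spin":-0},{"dp":[-0,0,20.4],"spin":-0},

foot ((-0.20230103705225133, 0.15665572322841825), 1.0496070949236551)
```

>>> arm_command:
  plan:
    - {"dp": [0,0,-5],"spin": 0}
    - {"dp": [0,0,-10],"spin": 0}
    - {"dp": [0,0,-15],"spin": 0}
    - {"dp": [0,0,-20],"spin": 0}
    - {"dp": [0,0,-20],"spin": 0}

```text
clock: 5.7
position: [0.518, -0.1371, 0.3313]
ee_rot: [0.724, 0.689, 0.0, 0.0]
ft_force: [-0.0, 0.4, -3.3]
grip_width: 0.646
grasp_force: 43.1
```

>>> arm_command:
  plan:
    - {"dp": [15,-6,0],"spin": 0}
    - {"dp": [25,-10,0],"spin": 0}
    - {"dp": [30,-12,0],"spin": 0}
    - {"dp": [30,-12,0],"spin": 0}
    - {"dp": [25,-10,0],"spin": 0}

```text
clock: 6.2
position: [0.4737, -0.0084, 0.3307]
ee_rot: [0.724, 0.69, 0.0, 0.0]
ft_force: [-0.5, -0.4, -3.2]
grip_width: 0.648
grasp_force: 43.3
```

>>> arm_command:
  plan:
    - {"dp": [20,-7,0],"spin": 0}
    - {"dp": [9,-4,10],"spin": 0}
    - {"dp": [0,0,20],"spin": 0}
    - {"dp": [0,0,20],"spin": 0}
    - {"dp": [0,0,10],"spin": 0}

```text
clock: 6.7
position: [0.4643, 0.0191, 0.2682]
ee_rot: [0.724, 0.689, -0.001, -0.0]
ft_force: [0.1, -0.2, -4.0]
grip_width: 0.649
grasp_force: 43.3
```

```bash
python3 - <<'E'
from h import *
plan([(.465,.02,.248,-2.8,3)])
E
```

```text
clock 6.7 p [0.4643 0.0191 0.2682] yaw -2.85 tilt 0.11 F [ 0.0948 -0.2388 -3.975 ] w 0.649
{"dp":[0.3,0.2,6.7],"spin":-0},{"dp":[0.3,0.2,6.7],"spin":-0},{"dp":[0.3,0.3,6.8],"spin":-0.001},
```

>>> arm_command:
  plan:
    - {"dp": [0,0,8],"spin": 0}
    - {"dp": [0,0,6],"spin": 0}
    - {"dp": [0,0,4],"spin": 0}
    - {"dp": [0,0,1],"spin": 0}
    - {"dp": [0,0,0],"spin": 0}

```text
clock: 7.2
position: [0.465, 0.0198, 0.2509]
ee_rot: [0.724, 0.69, 0.0, 0.0]
ft_force: [0.8, 0.2, -4.4]
grip_width: 0.647
grasp_force: 43.3
```

>>> arm_command:
  plan:
    - {"dp": [0,0,1],"spin": 0}
    - {"dp": [0,0,1],"spin": 0}
    - {"dp": [0,0,0],"spin": 0}

```text
clock: 7.5
position: [0.4648, 0.0199, 0.2487]
ee_rot: [0.724, 0.69, 0.0, -0.0]
ft_force: [-0.1, 0.4, -3.5]
grip_width: 0.643
grasp_force: 43.3
```

>>> arm_command:
  plan:
    - {"dp": [0,0,1],"spin": 0}
    - {"dp": [0,0,0],"spin": 0}

```text
clock: 7.7
position: [0.4649, 0.0198, 0.248]
ee_rot: [0.724, 0.69, 0.0, -0.0]
ft_force: [-1.1, 0.5, 1.8]
grip_width: 0.645
grasp_force: 43.3
```

>>> arm_command:
  plan:
    - {"dp": [0,0,0],"spin": 0}
    - {"dp": [0,0,0],"spin": 0}
    - {"dp": [0,0,0],"spin": 0}
    - {"dp": [0,0,0],"spin": 0}
    - {"dp": [0,0,0],"spin": 0}
  grip: -1

```text
clock: 8.2
position: [0.4648, 0.0198, 0.2477]
ee_rot: [0.724, 0.69, 0.0, -0.0]
ft_force: [-1.2, 0.4, -0.1]
grip_width: 1.001
grasp_force: 0.0
```

>>> arm_command:
  plan:
    - {"dp": [0,0,-10],"spin": 0}
    - {"dp": [0,0,-20],"spin": 0}
    - {"dp": [0,0,-30],"spin": 0}
    - {"dp": [0,0,-40],"spin": 0}
    - {"dp": [0,0,-20],"spin": 0}

```text
clock: 8.7
position: [0.4652, 0.0194, 0.3714]
ee_rot: [0.724, 0.689, 0.002, 0.001]
ft_force: [-0.1, 0.6, 0.3]
grip_width: 0.999
grasp_force: 0.0
```

>>> arm_command:
  plan:
    - {"dp": [-25,20,0],"spin": 0}
    - {"dp": [-30,25,0],"spin": 0}
    - {"dp": [-30,25,0],"spin": 0}
    - {"dp": [-25,20,0],"spin": 0}
    - {"dp": [-15,10,0],"spin": 0}

```text
clock: 9.2
position: [0.5594, -0.1121, 0.3684]
ee_rot: [0.725, 0.689, -0.0, 0.001]
ft_force: [-0.3, -0.1, 0.0]
grip_width: 0.999
grasp_force: 0.0
```

```bash
python3 - <<'E'
from h import *
plan([]); c=cam("wrist"); im=viewer.camera("wrist")
print([(d["position"],d["score"]) for d in finder.find_in("wrist","leaf_stamp")[:2]])
viewer.camera("top");print([(d["position"],d["score"]) for d in finder.find_in("top","leaf_stamp")[:2]])
H=np.array([[18,15],[0,33],[-18,15],[-18,-15],[0,-33],[18,-15]])/1000
a=np.radians(-3);Rm=np.array([[np.cos(a),-np.sin(a)],[np.sin(a),np.cos(a)]])
q=proj("wrist",[.571,-.142,.052],c)[0]; u,v=(q-[75,60]).astype(int); print(u,v)
b=cv2.resize(im[v:v+130,u:u+150],None,fx=4,fy=4,interpolation=cv2.INTER_CUBIC)
for z in(.012,.052): cv2.polylines(b,[np.int32(np.round((proj("wrist",np.c_[H@Rm.T+(.571,-.142),np.full(6,z)],c)-[u-.4,v-.4])*4))],True,(0,255,255),1,cv2.LINE_AA)
cv2.imwrite("pics/w2.png",b)
E
```

```text
clock 9.2 p [ 0.5594 -0.1121  0.3684] yaw -2.91 tilt 0.08 F [-0.2769 -0.1476  0.0205] w 0.999

[([0.5731, -0.1362, 0.0494], 0.92)]
[]
260 207
```

View pics/w2.png

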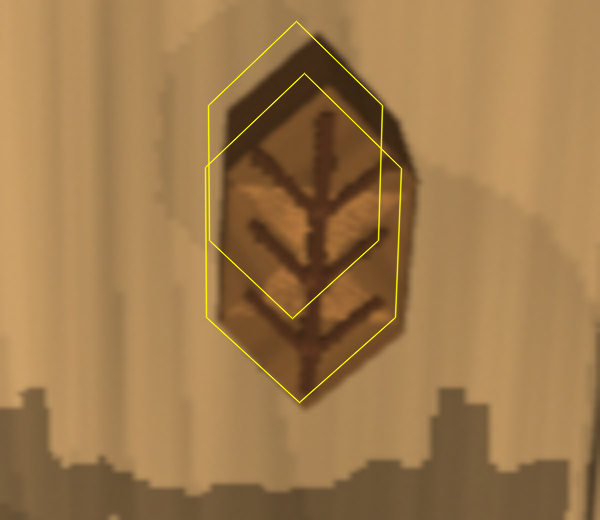

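The leaf's top face centre is about 3 mm farther in x and 1.5 mm lower in y than the overlay. It is turned about 3.5° more, so the leaf is at (0.573, -0.143) with yaw -6.4°.

```bash
python3 - <<'E'
from h import *
plan([(.573,-.143,.33,-6.4,2),(.573,-.143,.215,-6.4,3)])
E
```

```text
clock 9.4 p [ 0.5584 -0.1098  0.3679] yaw -2.84 tilt 0.02 F [-0.3924  0.902  -0.1259] w 1.001
{"dp":[-16.2,8.1,19],"spin":0.031},{"dp":[-16,8.6,18.9],"spin":0.031},{"dp":[0,0,38.3],"spin":0},{"dp":[0,0,38.4],"spin":0},{"dp":[0,0,38.3],"spin":0},
```

>>> arm_command:
  plan:
    - {"dp": [-16,8,19],"spin": 0.03}
    - {"dp": [-16,8.5,19],"spin": 0.03}
    - {"dp": [0,0,35],"spin": 0}
    - {"dp": [0,0,30],"spin": 0}
    - {"dp": [0,0,0],"spin": 0}
  grip: -0.5

```text
clock: 9.9
position: [0.5715, -0.141, 0.2614]
ee_rot: [0.744, 0.668, -0.002, -0.003]
ft_force: [-0.3, 0.4, -0.8]
grip_width: 0.75
grasp_force: 0.0
```

```bash
python3 - <<'E'
from h import *
viewer.camera("side")
plan([(.573,-.143,.22,-6.4,2),(.573,-.143,.191,-6.4,3)])
c=cam("wrist"); im=viewer.camera("wrist")
H=np.array([[18,15],[0,33],[-18,15],[-18,-15],[0,-33],[18,-15]])/1000
a=np.radians(-6.4);Rm=np.array([[np.cos(a),-np.sin(a)],[np.sin(a),np.cos(a)]])
for z in(.012,.052): cv2.polylines(im,[np.int32(np.round(proj("wrist",np.c_[H@Rm.T+(.573,-.143),np.full(6,z)],c)))],True,(0,255,255),1,cv2.LINE_AA)
cv2.imwrite("pics/w3.png",im)
E
```

```text
clock 9.95 p [ 0.5723 -0.1415  0.264 ] yaw -6.17 tilt 0.19 F [ 0.6327 -0.8897  0.2487] w 0.752
{"dp":[-0.7,0.4,22],"spin":0.002},{"dp":[-0.7,0.4,22],"spin":0.002},{"dp":[0,0,9.7],"spin":0},{"dp":[0,0,9.6],"spin":0},{"dp":[0,0,9.7],"spin":0},
```

View pics/w3.png

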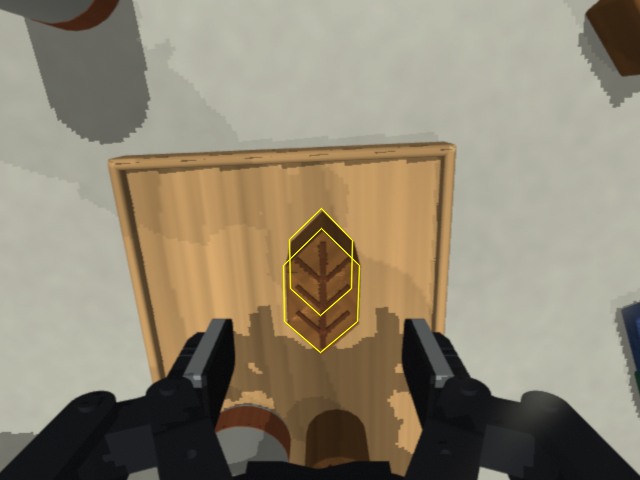

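The wrist view shows the model outline lying on the leaf at (321,285), with the fingers straddling it symmetrically. I'll descend.

>>> arm_command:
  plan:
    - {"dp": [-1,0.5,20],"spin": 0}
    - {"dp": [0,0,20],"spin": 0}
    - {"dp": [0,0,15],"spin": 0}
    - {"dp": [0,0,10],"spin": 0}
    - {"dp": [0,0,7],"spin": 0}

```text
clock: 10.5
position: [0.5737, -0.1438, 0.1929]
ee_rot: [0.744, 0.668, 0.0, 0.0]
ft_force: [0.2, -0.3, -0.0]
grip_width: 0.75
grasp_force: 0.0
```

>>> arm_command:
  plan:
    - {"dp": [0,0,0],"spin": 0}
    - {"dp": [0,0,0],"spin": 0}

```text
clock: 10.7
position: [0.5736, -0.1441, 0.1933]
ee_rot: [0.745, 0.668, 0.0, 0.0]
ft_force: [1.4, -0.1, -0.0]
grip_width: 0.751
grasp_force: 0.0
```

>>> arm_command:
  plan:
    - {"dp": [0,0,0],"spin": 0}
    - {"dp": [0,0,0],"spin": 0}
    - {"dp": [0,0,0],"spin": 0}
    - {"dp": [0,0,0],"spin": 0}
    - {"dp": [0,0,0],"spin": 0}
  grip: 1
  newtons: 30

```text
clock: 11.2
position: [0.5737, -0.1441, 0.1933]
ee_rot: [0.745, 0.668, 0.0, 0.0]
ft_force: [0.2, 0.0, 5.5]
grip_width: 0.418
grasp_force: 31.3
```

```bash
python3 - <<'E'
from h import *
plan([(.573,-.141,.36,-6.4,5),(.511,.198,.36,0,10)])
E
```

```text
clock 11.2 p [ 0.5737 -0.1441  0.1933] yaw -6.25 tilt 0.06 F [0.2275 0.0123 5.4682] w 0.418
{"dp":[0.6,-0.2,-33.3],"spin":0.001},{"dp":[0.6,-0.2,-33.3],"spin":0},{"dp":[0.6,-0.2,-33.4],"spin":0.001},{"dp":[0.6,-0.2,-33.3],"spin":0},{"dp":[0.6,-0.2,-33.4],"spin":0.001},
{"dp":[33,-10,0],"spin":-0.011},{"dp":[33.1,-9.6,0],"spin":-0.011},{"dp":[33.2,-9.2,0],"spin":-0.011},{"dp":[33.3,-8.9,0],"spin":-0.011},{"dp":[33.4,-8.5,0],"spin":-0.011},
{"dp":[33.5,-8.1,0],"spin":-0.011},{"dp":[33.6,-7.7,0],"spin":-0.012},{"dp":[33.7,-7.4,0],"spin":-0.011},{"dp":[33.7,-7,0],"spin":-0.012},{"dp":[33.8,-6.5,0],"spin":-0.011},
```

>>> arm_command:
  plan:
    - {"dp": [0,0,-15],"spin": 0}
    - {"dp": [0,0,-30],"spin": 0}
    - {"dp": [0,0,-40],"spin": 0}
    - {"dp": [0,0,-45],"spin": 0}
    - {"dp": [0,0,-37],"spin": 0}

```text
clock: 11.7
position: [0.573, -0.1444, 0.3629]
ee_rot: [0.745, 0.667, 0.0, 0.001]
ft_force: [1.1, -0.5, -0.6]
grip_width: 0.417
grasp_force: 30.6
```

>>> arm_command:
  plan:
    - {"dp": [33,-10,0],"spin": -0.01}
    - {"dp": [33,-10,0],"spin": -0.01}
    - {"dp": [33,-9,0],"spin": -0.01}
    - {"dp": [33,-9,0],"spin": -0.01}
    - {"dp": [33,-8.5,0],"spin": -0.01}

```text
clock: 12.2
position: [0.5411, 0.0255, 0.3606]
ee_rot: [0.728, 0.686, 0.0, 0.0]
ft_force: [1.4, 1.0, -1.5]
grip_width: 0.416
grasp_force: 30.6
```

>>> arm_command:
  plan:
    - {"dp": [34,-8,0],"spin": -0.01}
    - {"dp": [34,-8,0],"spin": -0.01}
    - {"dp": [34,-7,0],"spin": -0.01}
    - {"dp": [33,-7,0],"spin": -0.01}
    - {"dp": [30,-6,0],"spin": -0.01}

```text
clock: 12.7
position: [0.5116, 0.1922, 0.3605]
ee_rot: [0.71, 0.704, 0.0, -0.0]
ft_force: [-0.1, 0.2, -0.1]
grip_width: 0.416
grasp_force: 30.6
```

```bash
python3 - <<'E'
from h import *
a=viewer.camera("side")
plan([(.511,.197,.25,0,4),(.511,.197,.204,0,5)])
im=cv2.imread("pics/side0.png");t=np.linspace(0,2*np.pi,100)
# search bat centre from rim-edge contrast in top & side pictures of the start
from scipy.optimize import minimize
from scipy.ndimage import map_coordinates as mc
for n in("side","top"):
    h=cv2.cvtColor(cv2.imread(f"pics/{n}0.png"),cv2.COLOR_BGR2HSV)[:,:,1].astype(float); h=cv2.GaussianBlur(h,(0,0),1); c=cam(n)
    def s(b,r): q=proj(n,np.c_[b[0]+r*np.cos(t),b[1]+r*np.sin(t),0*t+.02],c); return mc(h,[q[:,1],q[:,0]],order=1)
    f=lambda b: -np.mean(s(b,.082)-s(b,.088))
    r=minimize(f,[.511,.198],method="Nelder-Mead",options=dict(initial_simplex=[[.505,.195],[.515,.195],[.51,.205]])); print(n,r.x,r.fun)
E
```

```text
clock 12.75 p [0.5103 0.1977 0.3603] yaw -0.1 tilt 0.14 F [-2.4365  6.3866 -0.1778] w 0.422
{"dp":[-0.2,0.2,27.6],"spin":-0},{"dp":[-0.2,0.2,27.6],"spin":-0.001},{"dp":[-0.2,0.2,27.5],"spin":-0},{"dp":[-0.1,0.1,27.6],"spin":-0.001},{"dp":[-0,0,9.2],"spin":0},
{"dp":[-0,0,9.2],"spin":0},{"dp":[-0,0,9.2],"spin":0},{"dp":[-0,0,9.2],"spin":0},{"dp":[-0,0,9.2],"spin":0},
side [0.5117 0.1961] -34.92023258417388
top [0.5138 0.1979] -62.72434985187727
```

>>> arm_command:
  plan:
    - {"dp": [-1,1.5,25],"spin": 0}
    - {"dp": [0,0,35],"spin": 0}
    - {"dp": [0,0,35],"spin": 0}
    - {"dp": [0,0,25],"spin": 0}
    - {"dp": [0,0,15],"spin": 0}

```text
clock: 13.25
position: [0.5132, 0.1893, 0.2234]
ee_rot: [0.71, 0.704, -0.001, -0.0]
ft_force: [-0.3, 0.3, -0.3]
grip_width: 0.419
grasp_force: 30.6
```

>>> arm_command:
  plan:
    - {"dp": [0,0,10],"spin": 0}
    - {"dp": [0,0,7],"spin": 0}
    - {"dp": [0,0,3],"spin": 0}
    - {"dp": [0,0,1],"spin": 0}
    - {"dp": [0,0,0],"spin": 0}

```text
clock: 13.75
position: [0.514, 0.1899, 0.2043]
ee_rot: [0.71, 0.704, 0.0, 0.0]
ft_force: [-0.7, 0.0, -0.4]
grip_width: 0.418
grasp_force: 30.6
```

>>> arm_command:
  plan:
    - {"dp": [3.5,-1,0],"spin": 0}
    - {"dp": [3,-0.5,0],"spin": 0}
    - {"dp": [0,0,0],"spin": 0}
    - {"dp": [0,0,1.5],"spin": 0}
    - {"dp": [0,0,0],"spin": 0}

```text
clock: 14.25
position: [0.5123, 0.1963, 0.202]
ee_rot: [0.71, 0.704, -0.0, -0.0]
ft_force: [0.3, -0.7, -0.3]
grip_width: 0.417
grasp_force: 30.6
```

>>> arm_command:
  plan:
    - {"dp": [0,0,1],"spin": 0}
    - {"dp": [0,0,0],"spin": 0}

```text
clock: 14.45
position: [0.5124, 0.1962, 0.2013]
ee_rot: [0.71, 0.704, 0.0, -0.0]
ft_force: [-1.3, 0.0, 2.9]
grip_width: 0.418
grasp_force: 30.9
```

Contact is at 0.2013, as predicted. I'll release, rise and check.

>>> arm_command:
  plan:
    - {"dp": [0,0,0],"spin": 0}
    - {"dp": [0,0,0],"spin": 0}
    - {"dp": [0,0,0],"spin": 0}
    - {"dp": [0,0,0],"spin": 0}
  grip: -0.5

```text
clock: 14.85
position: [0.5123, 0.1964, 0.2012]
ee_rot: [0.71, 0.704, 0.0, -0.0]
ft_force: [-0.2, 0.4, -0.4]
grip_width: 0.748
grasp_force: 0.0
```

>>> arm_command:
  plan:
    - {"dp": [0,0,-10],"spin": 0}
    - {"dp": [0,0,-30],"spin": 0}
    - {"dp": [0,0,-45],"spin": 0}
    - {"dp": [0,0,-45],"spin": 0}
    - {"dp": [0,0,-30],"spin": 0}

```text
clock: 15.35
position: [0.5126, 0.196, 0.3652]
ee_rot: [0.711, 0.704, 0.002, 0.0]
ft_force: [1.8, -0.1, -0.2]
grip_width: 0.749
grasp_force: 0.0
```

>>> arm_command:
  plan:
    - {"dp": [-35,-10,0],"spin": 0.01}
    - {"dp": [-40,-10,0],"spin": 0.01}
    - {"dp": [-40,-10,0],"spin": 0.01}
    - {"dp": [-35,-10,0],"spin": 0.01}
    - {"dp": [-20,-6,0],"spin": 0.01}
  grip: -1

```text
clock: 15.85
position: [0.461, 0.0247, 0.3619]
ee_rot: [0.729, 0.685, 0.001, -0.0]
ft_force: [-0.0, 0.9, -0.7]
grip_width: 0.998
grasp_force: 0.0
```

```bash
python3 - <<'E'
from h import *
viewer.camera("side"); im=viewer.camera("side"); im2=viewer.camera("top")
t=np.linspace(0,2*np.pi,60);H=np.array([[18,15],[0,33],[-18,15],[-18,-15],[0,-33],[18,-15]])/1000
out=[]
for n,i,u,v in(("side",im,200,130),("top",im2,110,190)):
    b=cv2.resize(i[v:v+220,u:u+200],None,fx=2,fy=2,interpolation=cv2.INTER_CUBIC) if 0 else i.copy()
    def pl(P,col): cv2.polylines(b,[np.int32(np.round(proj(n,P)*16))],True,col,1,cv2.LINE_AA,4)
    pl(np.c_[.512+.085*np.cos(t),.197+.085*np.sin(t),0*t+.02],(255,0,255))
    pl(np.c_[H+(.512,.197),np.full(6,.06)],(0,255,255))
    for z in(.0,.125): pl(np.c_[.465+.028*np.cos(t),.02+.028*np.sin(t),0*t+z],(0,255,0))
    out.append(cv2.resize(b[v:v+150,u:u+190],None,fx=2.1,fy=2.1,interpolation=cv2.INTER_CUBIC))
cv2.imwrite("pics/o4.png",np.hstack(out))
plan([])
E
```

```text
clock 16.0 p [0.4617 0.027  0.3618] yaw -3.48 tilt 0.09 F [0.4155 0.7    0.0789] w 0.997
```

View pics/o4.png

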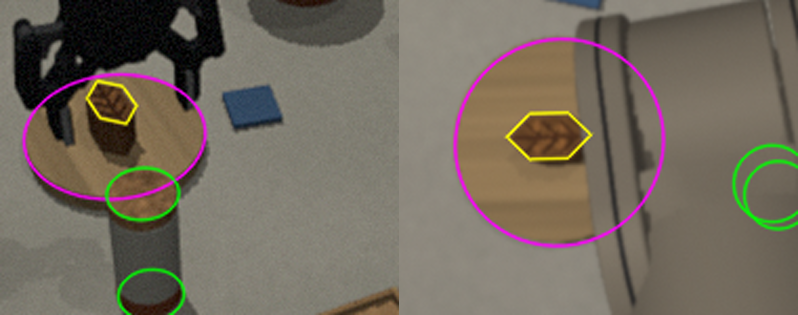

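The leaf stands upright in the middle of the bat, with its outline fitting in both views, and the jar stands at the set-down place. I'll go back for the jar at the same pose.

```bash
python3 - <<'E'
from h import *
plan([(.4649,.0198,.31,-2.83,3)])
E
```

```text
clock 16.0 p [0.4617 0.027  0.3618] yaw -3.48 tilt 0.09 F [0.4155 0.7    0.0789] w 0.997
{"dp":[-2.3,1.2,17.3],"spin":-0.004},{"dp":[-2.4,1.2,17.3],"spin":-0.004},{"dp":[-2.3,1.2,17.2],"spin":-0.003},
```

>>> arm_command:
  plan:
    - {"dp": [-2.5,1,17],"spin": -0.004}
    - {"dp": [-2.5,1,17],"spin": -0.004}
    - {"dp": [-2,1.5,17],"spin": -0.003}
    - {"dp": [0,0,0],"spin": 0}
    - {"dp": [0,0,0],"spin": 0}

```text
clock: 16.5
position: [0.4652, 0.0215, 0.3105]
ee_rot: [0.723, 0.69, -0.0, 0.0]
ft_force: [0.5, 0.4, -0.7]
grip_width: 0.998
grasp_force: 0.0
```

```bash
python3 - <<'E'
from h import *
plan([(.4649,.0198,.248,-2.83,4)])
E
```

```text
clock 16.5 p [0.4652 0.0215 0.3105] yaw -2.68 tilt 0.03 F [ 0.494   0.3653 -0.7121] w 0.998
{"dp":[-0.4,-0.1,15.6],"spin":0.001},{"dp":[-0.4,-0,15.6],"spin":0.001},{"dp":[-0.5,-0.1,15.7],"spin":0},{"dp":[-0.4,-0,15.6],"spin":0.001},
```

>>> arm_command:
  plan:
    - {"dp": [-0.5,0,20],"spin": 0.001}
    - {"dp": [-0.5,0,20],"spin": 0.001}
    - {"dp": [-0.5,0,12],"spin": 0}
    - {"dp": [-0.2,0,10.5],"spin": 0}
    - {"dp": [0,0,0],"spin": 0}

```text
clock: 17.0
position: [0.4647, 0.019, 0.2471]
ee_rot: [0.724, 0.689, -0.001, -0.0]
ft_force: [-0.8, 0.2, -0.5]
grip_width: 1.002
grasp_force: 0.0
```

>>> arm_command:
  plan:
    - {"dp": [0,0,0],"spin": 0}
    - {"dp": [0,0,0],"spin": 0}

```text
clock: 17.2
position: [0.4652, 0.0189, 0.2485]
ee_rot: [0.725, 0.689, 0.001, 0.0]
ft_force: [-0.4, 0.6, 0.4]
grip_width: 1.003
grasp_force: 0.0
```

>>> arm_command:
  plan:
    - {"dp": [1,0,0],"spin": 0}
    - {"dp": [0,0,0],"spin": 0}

```text
clock: 17.4
position: [0.465, 0.02, 0.2481]
ee_rot: [0.725, 0.689, 0.0, 0.0]
ft_force: [0.5, -0.2, 0.3]
grip_width: 1.0
grasp_force: 0.0
```

>>> arm_command:
  plan:
    - {"dp": [0,0,0],"spin": 0}
    - {"dp": [0,0,0],"spin": 0}
    - {"dp": [0,0,0],"spin": 0}
    - {"dp": [0,0,0],"spin": 0}
    - {"dp": [0,0,0],"spin": 0}
  grip: 1
  newtons: 40

```text
clock: 17.9
position: [0.4651, 0.0198, 0.248]
ee_rot: [0.725, 0.689, 0.0, 0.0]
ft_force: [0.7, -0.6, 5.3]
grip_width: 0.649
grasp_force: 41.8
```

>>> arm_command:
  plan:
    - {"dp": [0,0,0],"spin": 0}
    - {"dp": [0,0,0],"spin": 0}
    - {"dp": [0,0,0],"spin": 0}

```text
clock: 18.2
position: [0.4651, 0.0198, 0.248]
ee_rot: [0.725, 0.689, 0.0, 0.0]
ft_force: [0.5, 0.1, 5.1]
grip_width: 0.647
grasp_force: 41.8
```

```bash
python3 - <<'E'
from h import *
plan([(.465,.02,.333,-2.83,5),(.518,-.137,.333,-2.83,10)])
E
```

```text
clock 18.2 p [0.4651 0.0198 0.248 ] yaw -2.87 tilt 0.04 F [0.4985 0.1215 5.1259] w 0.647
{"dp":[0,-0,-17],"spin":-0},{"dp":[0,-0,-17],"spin":-0},{"dp":[0.1,-0,-17],"spin":-0},{"dp":[0,-0.1,-17],"spin":-0},{"dp":[0.1,-0,-17],"spin":-0.001},
{"dp":[-15.4,6.1,-0],"spin":0},{"dp":[-15.4,6.1,-0],"spin":0},{"dp":[-15.4,6.1,-0],"spin":0},{"dp":[-15.4,6,-0],"spin":0},{"dp":[-15.4,6.1,-0],"spin":0},
{"dp":[-15.4,6,-0],"spin":0},{"dp":[-15.5,6.1,-0],"spin":0},{"dp":[-15.4,6,-0],"spin":0},{"dp":[-15.5,6.1,-0],"spin":0},{"dp":[-15.4,6,-0],"spin":0},
```

>>> arm_command:
  plan:
    - {"dp": [0,0,-10],"spin": 0}
    - {"dp": [0,0,-17],"spin": 0}
    - {"dp": [0,0,-20],"spin": 0}
    - {"dp": [0,0,-20],"spin": 0}
    - {"dp": [0,0,-18],"spin": 0}

```text
clock: 18.7
position: [0.4644, 0.0196, 0.3335]
ee_rot: [0.725, 0.689, -0.0, -0.0]
ft_force: [-0.6, 0.4, -4.4]
grip_width: 0.644
grasp_force: 43.3
```

>>> arm_command:
  plan:
    - {"dp": [-10,4,0],"spin": 0}
    - {"dp": [-18,7,0],"spin": 0}
    - {"dp": [-25,10,0],"spin": 0}
    - {"dp": [-30,12,0],"spin": 0}
    - {"dp": [-25,10,0],"spin": 0}

```text
clock: 19.2
position: [0.5022, -0.0925, 0.3317]
ee_rot: [0.725, 0.689, -0.001, -0.0]
ft_force: [0.3, 0.6, -3.9]
grip_width: 0.644
grasp_force: 43.5
```

>>> arm_command:
  plan:
    - {"dp": [-22,9,0],"spin": 0}
    - {"dp": [-15,6,0],"spin": 0}
    - {"dp": [-9,2.5,0],"spin": 0}
    - {"dp": [0,0,0],"spin": 0}
    - {"dp": [0,0,0],"spin": 0}

```text
clock: 19.7
position: [0.5173, -0.1366, 0.3321]
ee_rot: [0.724, 0.689, -0.0, -0.0]
ft_force: [-0.5, -0.1, -3.0]
grip_width: 0.645
grasp_force: 43.4
```

```bash
python3 - <<'E'
from h import *
plan([(.5184,-.137,.262,-2.83,4)])
E
```

```text
clock 19.7 p [ 0.5173 -0.1366  0.3321] yaw -2.85 tilt 0.07 F [-0.4954 -0.1089 -3.018 ] w 0.645
{"dp":[-0.1,0.3,17.5],"spin":-0},{"dp":[-0.1,0.3,17.5],"spin":-0},{"dp":[-0.1,0.3,17.6],"spin":-0},{"dp":[-0,0.2,17.5],"spin":-0},
```

>>> arm_command:
  plan:
    - {"dp": [-0.3,1,20],"spin": 0}
    - {"dp": [0,0,20],"spin": 0}
    - {"dp": [0,0,15],"spin": 0}
    - {"dp": [0,0,8],"spin": 0}
    - {"dp": [0,0,4],"spin": 0}

```text
clock: 20.2
position: [0.5184, -0.1369, 0.2651]
ee_rot: [0.724, 0.689, -0.0, -0.0]
ft_force: [-0.7, 0.1, -3.3]
grip_width: 0.642
grasp_force: 43.4
```

>>> arm_command:
  plan:
    - {"dp": [0,0,0],"spin": 0}
    - {"dp": [0,0,0],"spin": 0}

```text
clock: 20.4
position: [0.5188, -0.1375, 0.2663]
ee_rot: [0.725, 0.689, 0.0, 0.0]
ft_force: [-0.6, 0.7, -2.6]
grip_width: 0.646
grasp_force: 43.4
```

>>> arm_command:
  plan:
    - {"dp": [0.5,-0.4,2],"spin": 0}
    - {"dp": [0,0,2],"spin": 0}
    - {"dp": [0,0,1],"spin": 0}
    - {"dp": [0,0,0.5],"spin": 0}
    - {"dp": [0,0,0],"spin": 0}

```text
clock: 20.9
position: [0.5182, -0.1369, 0.2602]
ee_rot: [0.725, 0.689, 0.0, -0.0]
ft_force: [-0.0, -0.3, -3.7]
grip_width: 0.647
grasp_force: 43.6
```

>>> arm_command:
  plan:
    - {"dp": [0,0,0.5],"spin": 0}
    - {"dp": [0,0,0],"spin": 0}

```text
clock: 21.1
position: [0.5183, -0.137, 0.26]
ee_rot: [0.725, 0.689, 0.0, 0.0]
ft_force: [-1.3, 0.3, 3.0]
grip_width: 0.648
grasp_force: 43.6
```

>>> arm_command:
  plan:
    - {"dp": [0,0,0],"spin": 0}
    - {"dp": [0,0,0],"spin": 0}
    - {"dp": [0,0,0],"spin": 0}
    - {"dp": [0,0,0],"spin": 0}
    - {"dp": [0,0,0],"spin": 0}
  grip: -1

```text
clock: 21.6
position: [0.5182, -0.1368, 0.2597]
ee_rot: [0.725, 0.689, 0.0, 0.0]
ft_force: [0.9, -0.3, -0.1]
grip_width: 1.0
grasp_force: 0.0
```

>>> arm_command:
  plan:
    - {"dp": [0,0,-10],"spin": 0}
    - {"dp": [0,0,-30],"spin": 0}
    - {"dp": [0,0,-45],"spin": 0}
    - {"dp": [0,0,-45],"spin": 0}
    - {"dp": [0,0,-15],"spin": 0}

```text
clock: 22.1
position: [0.5186, -0.1379, 0.4099]
ee_rot: [0.725, 0.689, 0.002, 0.002]
ft_force: [-0.2, 0.0, -0.1]
grip_width: 1.004
grasp_force: 0.0
```

>>> arm_command:
  plan:
    - {"dp": [20,0,0],"spin": 0}
    - {"dp": [40,0,0],"spin": 0}
    - {"dp": [40,0,0],"spin": 0}
    - {"dp": [40,0,0],"spin": 0}
    - {"dp": [20,0,0],"spin": 0}

```text
clock: 22.6
position: [0.526, 0.0266, 0.4054]
ee_rot: [0.723, 0.691, 0.001, -0.0]
ft_force: [-0.0, -0.9, -0.1]
grip_width: 1.001
grasp_force: 0.0
```

>>> arm_command:
  plan:
    - {"dp": [30,0,0],"spin": 0}
    - {"dp": [30,0,0],"spin": 0}
    - {"dp": [20,0,0],"spin": 0}
    - {"dp": [0,0,0],"spin": 0}
    - {"dp": [0,0,0],"spin": 0}

```text
clock: 23.1
position: [0.5302, 0.1025, 0.4052]
ee_rot: [0.724, 0.689, 0.0, 0.0]
ft_force: [-0.4, -0.2, 0.4]
grip_width: 0.999
grasp_force: 0.0
```

```bash
python3 - <<'E'
from h import *
b=viewer.camera("side"); a=cv2.imread("pics/side0.png"); plan([])
for n,(u0,u1,v0,v1) in dict(tallfoot=(318,366,300,335),tallcork=(320,368,255,290),shortjar=(355,405,335,400)).items():
    A=a[v0:v1,u0:u1].mean(2).astype(np.float32);B=b[v0:v1,u0:u1].mean(2).astype(np.float32)
    print(n,cv2.phaseCorrelate(A,B,cv2.createHanningWindow(A.shape[::-1],cv2.CV_32F)))
cv2.imwrite("pics/s9.png",b)
E
```

```text
clock 23.15 p [0.5302 0.1018 0.4052] yaw -2.93 tilt 0.03 F [ 1.0374 -0.24   -0.5242] w 1.0

tallfoot ((-0.338568707416556, 0.036720616133600004), 0.9537176514665285)
tallcork ((-0.04565719430478765, 0.1941066158192868), 0.8928941482747043)
shortjar ((-0.01783165015271848, 0.19906189686226128), 0.9999311060375637)
```

View pics/s9.png

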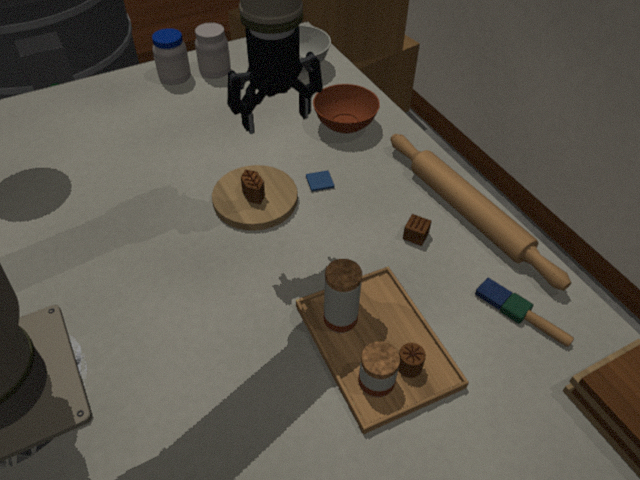

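The leaf stamp stands in the middle of the bat at (253,187). The tall jar is back within about 0.3 px (0.5 mm) of its start at (342,295), and the short jar hasn't moved. I'm handing in.

```bash
python3 -c "
from h import *
print(manip.hand_in())"
```

```text
the job is handed in; nothing more can be done
None
```

The job is handed in at about 23 s of the 72 s allowed: the leaf stamp stands upright in the middle of the bat, the tall jar is back within about 1 mm of where it stood, and the short jar shows no movement in the side camera.

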